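# Crack a stuck rivet box and hold it ajar

## Task

The lid of the rivet box with the slide lock on its front is stuck to its rubber seal. Push the slide along its track until its notch is centred on the lid's tongue, leave the slide there, then lift the lid by its bar handle hard enough to break the seal, and keep the front edge of the lid about 35 mm up for the inspector to look in: finish while still holding it there, without throwing the lid wide open. Leave the two other boxes and the things lying on the bench as they are.

Things in the scene. Friction and masses are not known exactly. Their poses are not given: they have to be found in the camera images.
- sealed_box: The sealed olive steel rivet box, fixed to the bench: 150 mm deep (its x), 170 mm wide (its y), 70 mm high, plus a 7 mm lid; the only one of the three boxes with a bar handle on its lid and a slide lock on its front. Origin under its centre on the bench; box x points from its front (robot side) to its hinge side, y along its front, z up. The front rail of the slide reaches to x = -120 mm. Box yaw is within 0.25 rad of straight.
- slide_grip (a point): Centre of the black upright grip tab of the slide lock: 14 mm thick along box y (grasp it across this), 24 mm along box x, 36 mm tall; this point is 16.5 mm below its top and 19.5 mm above the steel strip it stands on. It lies 102 mm in front of the box centre and 101 mm above the bench. The 5 mm strip lies across the lid's tongue and locks the lid. The slide moves with about 2.5 N and stays where it is left.
- slide (a joint): Position of the slide along its track in m, 0 to 0.07, growing towards box +y; it starts at 0 to 0.022. At 0.045 the 26 mm wide notch in the strip is centred on the 12 mm wide tongue of the lid (the tongue is at box y = 0, the notch centre 40 mm to the -y side of the grip tab's centre); the tongue passes only within 7 mm of that.
- bail (a point): Centre of the lid's round steel bar handle: 12 mm diameter, 96 mm long, parallel to box y, on two 10 mm posts 84 mm apart; 36 mm clear height from the lid's top to the bar's centre. With the lid shut it lies 25 mm in front of the box centre, 114 mm above the bench. Pulled straight up here the stuck lid holds until about 10 to 18 N, gives way over the first 7 mm, and is then only its own weight (about 3 N here).
- lid_hinge (a point): Middle of the lid's hinge axis (parallel to box y), at the far top edge of the box: box x = +75 mm, 70 mm above the bench. The handle bar is 100 mm in front of it and 44 mm above it when shut.
- lid (a joint): Opening angle of the sealed box's lid in rad: 0 shut, growing as the front edge rises (0.15 m from the hinge, so 0.23 rad is 35 mm at the front edge). It falls shut when let go.
- plain_lid (a joint): Opening angle in rad of the lid of the plain closed rivet box, which has no handle: 0 shut. Stays shut.
- plain_box: Plain closed olive box beside it, 150 x 160 x 70 mm with a 7 mm lid, fixed; origin under its centre, same axes.
- propped_box: Open olive box of rivets, 150 x 160 x 70 mm, fixed, its lid propped upright at its far side up to 0.23 m above the bench; origin under its centre, same axes.
- squeezer: Loose steel hand squeezer lying on the bench, about 255 mm long along its x, 80 mm wide, 18 mm high.
- washers: Loose stack of round aluminium washer plates, 77 mm diameter, 27 mm high; origin under its centre.
- cup: Loose white porcelain mug, 80 mm diameter, 85 mm high; origin under its centre.
- hammer: Loose copper-faced hammer lying along its x, 285 mm long, head 102 mm wide at its +x end, 36 mm high.
- jar: Loose glass jar with steel cap, 68 mm diameter, 85 mm high; origin under its centre.
Not all that is in view belongs to the job. What is shaped like the plain_box but red or turquoise is not meant.

How it is judged:
By the outcome, as a careful person would: the job done as asked, in the order asked, and still so for the second after the job is handed in, while the arm keeps its last pose, push and grip.
It also fails if it takes over 48 s, if anything falls off the work surface, if the arm or the gripper's body presses on something with over 40 N, if the wrist force passes 120 N, or if a joint passes its speed limit or range.

## Robot

A 6-joint arm with a two-finger parallel gripper is mounted at the origin on the work surface. World frame = base frame: x ahead of the robot, y to its left, z up, the work surface at z = 0. Lengths are in m, angles in rad, forces in N, time in s.
With the tool pointing down it reaches from about 0.35 to 0.875 m from the base axis. Payload 4.2 kg.
Tool frame: the origin (TCP) lies midway between the tips of the shut fingers; the grasp point (between the pads) lies 19 mm behind it; x points along the fingers, z is the direction in which the jaws open and shut, and the axes are right-handed (so a half turn about x gives the same grasp; the last joint's range is limited). The gripper opens to 85 mm and grips with 20 to 120 N. Pads are 22 mm wide; open, the fingers measure 114 mm over their backs; the gripper's body (76 mm by 85 mm) begins 54 mm behind the grasp point. The pads swing forward as they close: fully open they stand 13 mm farther back than shut.
Start: joints at [0.259, 0.385, 0.008, 0, -1.194, -0.259], TCP at [0.625, 0, 0.195] pointing down, gripper open.
Joint ranges: [-3.14, 3.14], [-1.21, 2.06], [-1.07, 1.41], [-3.16, 2.05], [-2.99, -0.16], [-3.1, 3.1]. Speed limits (rad/s): [2.79, 2.79, 3.14, 3.14, 3.14, 3.14].

## Interface

Orientations are given as [roll, pitch, yaw] about the fixed x, y, z axes, in that order (R = Rz(yaw) Ry(pitch) Rx(roll)).
In Python, from cell import env, read_camera, get_calibration gives the robot as it stands.
- The arm moves only by the tool carry_out, never from a script. Its argument "steps" is a list of rows, each a list of 3 entries, a list of its own where there are three numbers: the shift along the tool's x, y, z in m, then the turn about the tool's x in rad, then the closure, from -1 (fully open) to 1 (shut). In form: [[[tx, ty, tz], spin, gripper], ...]. A call has 1 to 20 rows; each row is the pose to reach, as a shift and turn from the pose commanded when the call began, along the tool's axes at that moment; what a row does not reach only later rows make up. A row lasts 1/12 s, in which the tool goes at most 41.7 mm and 7.16 degrees, less where a joint would pass 70% of its speed; a pose out of reach is approached as far as the arm can. A call with a gripper value outside its range is refused whole. The fingers move at their own pace and stop on an object; "grip_force" is the grip in N (left out, the last holds). Time passes only in rows, so rows that repeat a pose let the fingers close. It gives the time, the measured TCP pose, the force and the opening at its end, in the units of the state.
- env.get_obs(): the state, without advancing time (a new reading comes with each control period).
- read_camera(name): name is "scene" or "side" or "wrist"; returns the picture (420x560x3 uint8, red, green, blue); there is no depth.
- get_calibration(name): a dict with "intrinsics" (3x3 intrinsics, pixels), "eye" and "orientation" of the camera in the world. Camera axes: x right, y down, z forward; pixel columns grow to the right and rows downward; lengths in m; the calibration is good to about 2 mm. The wrist camera is an equidistant fisheye: a pixel r from the principal point sees the ray r / f radians off the axis. A picture is of the moment at which its call begins: read the wrist's pose just before it. get_calibration takes no time and is no camera call; for the wrist camera it gives the pose at the moment of the call.
- env.close_job(): hands the job in, once; it reports no verdict.
The state is a dict: "clock": time; "joints": joint angles; "joint_vel": joint speeds; "tau": joint torques, N m; "tool_pos": TCP position; "orientation": TCP orientation; "ft_force": force on the tool from outside, world axes, zero at the start; "wrist_torque": the same for the moment, N m; "gripper_width": finger opening in m.
Only numpy, scipy, OpenCV 4.12 (cv2) and the standard library are available. Lean on these libraries where they do the work, as an engineer would, in place of code of your own. Each camera call takes 0.05 s, during which the arm holds its last target.

## Working session

There is one attempt and no reset: what is moved stays moved. The work goes in short steps, Python scripts to look and compute and a tool call to move; the robot and the scene stay as the last step left them, time stands still between calls to the robot, and variables do not carry over. Pictures are saved under pics/ and viewed, and the job is handed in when it is done.

Besides the shell and the picture viewer there is one more tool, called after ">>>" as name(argument=value, ...) on one line, values as JSON. carry_out: Moves the arm, as the interface text tells. Its arguments: {"type":"object","properties":{"steps":{"type":"array"},"grip_force":{"type":"number"}},"required":["steps"]}

```bash
mkdir -p pics; ls; cat > h.py <<'E'
import numpy as np, cv2
from cell import env, read_camera, get_calibration
def save(n,name):
    im=read_camera(n); cv2.imwrite(f'pics/{name}.png',im[:,:,::-1]); return im
E
python3 - <<'E'
from h import *
print(env.get_obs())
for n in ['scene','side','wrist']:
    c=get_calibration(n); print(n,c); np.save(f'pics/cal_{n}.npy',c,allow_pickle=True)
    save(n,n+'0')
E
```

```text
pics
{'clock': 0.0, 'joints': array([ 2.58592200e-01,  3.85562233e-01,  6.63855132e-03, -5.07276697e-04,
       -1.19396272e+00, -2.58624282e-01]), 'joint_vel': array([ 5.44660487e-05, -2.25152662e-03, -1.32361568e-03,  9.15336691e-04,
       -8.66449768e-04, -3.17119043e-04]), 'tau': array([-9.55001960e-04, -3.92286408e+01,  1.88399577e+01,  4.18616563e+00,
       -4.72148502e-03,  8.27910434e-07]), 'tool_pos': array([6.24353397e-01, 1.76361999e-05, 1.94021968e-01]), 'orientation': array([ 0.03684741,  1.56865373, -3.10496448]), 'ft_force': array([-0.58451388, -0.77569412, -0.48497867]), 'wrist_torque': array([ 0.04378966, -0.02066134, -0.03563836]), 'gripper_width': 0.08543245570977881}
scene {'intrinsics': array([[386.30534946,   0.        , 280.86909015],
       [  0.        , 386.30534946, 209.78821055],
       [  0.        ,   0.        ,   1.        ]]), 'eye': array([ 1.33953103, -0.47601258,  0.75266148]), 'orientation': array([-2.13864888, -0.01082329,  1.07792906])}
side {'intrinsics': array([[464.94183654,   0.        , 279.75764806],
       [  0.        , 464.94183654, 211.25607009],
       [  0.        ,   0.        ,   1.        ]]), 'eye': array([-0.15850266, -1.03776325,  1.14683812]), 'orientation': array([-2.26774813, -0.00494521, -0.54463944])}
wrist {'intrinsics': array([[325.1922621 ,   0.        , 284.97617893],
       [  0.        , 325.1922621 , 206.72412092],
       [  0.        ,   0.        ,   1.        ]]), 'eye': array([ 0.62557043, -0.0737494 ,  0.37381556]), 'orientation': array([ 2.84469004e+00, -2.54881532e-03, -3.14098272e+00])}
```

View pics/scene0.png

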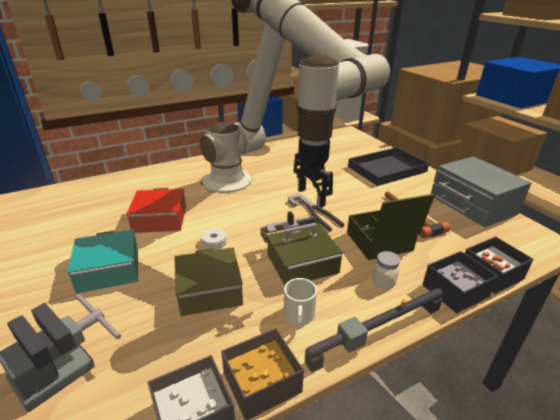

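View pics/side0.png

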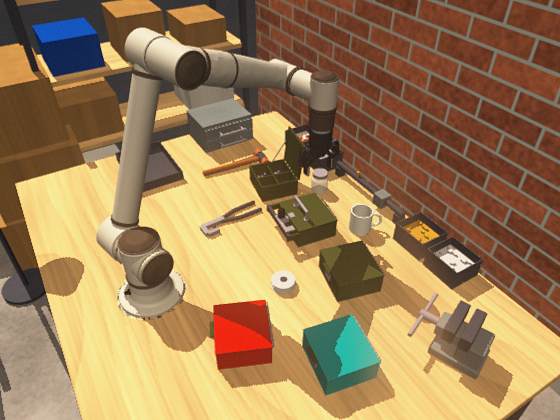

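View pics/wrist0.png

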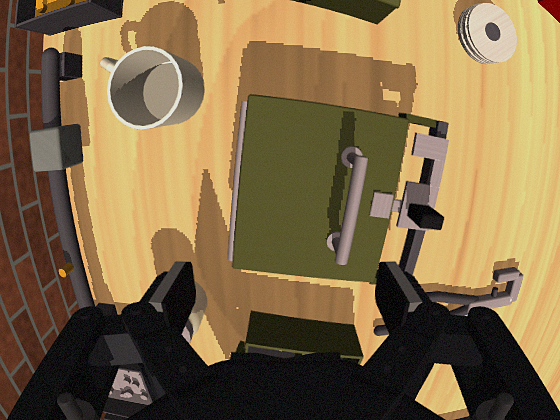

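Wrist picture: the sealed box has its bar handle from about (361,157) to (343,260), and the black tab is near (428,216). The mug is at (150,85), the washers at (487,32) and the squeezer at (450,295). Next I'll enlarge crops in all three views.

```bash
python3 - <<'E'
import cv2
for n,(x0,x1,y0,y1,s) in {'wrist':(320,460,100,290,4),'scene':(250,350,195,285,7),'side':(260,345,185,250,8)}.items():
    im=cv2.imread(f'pics/{n}0.png')[y0:y1,x0:x1]
    im=cv2.resize(im,None,fx=s,fy=s,interpolation=cv2.INTER_CUBIC)
    s0=min(1,600/im.shape[0],800/im.shape[1]); im=cv2.resize(im,None,fx=s0,fy=s0)
    cv2.imwrite(f'pics/{n}0c.png',im); print(n,im.shape,s*s0)
E
```

```text
wrist (600, 442, 3) 3.1578947368421053
scene (600, 667, 3) 6.666666666666666
side (520, 680, 3) 8
```

View pics/wrist0c.png

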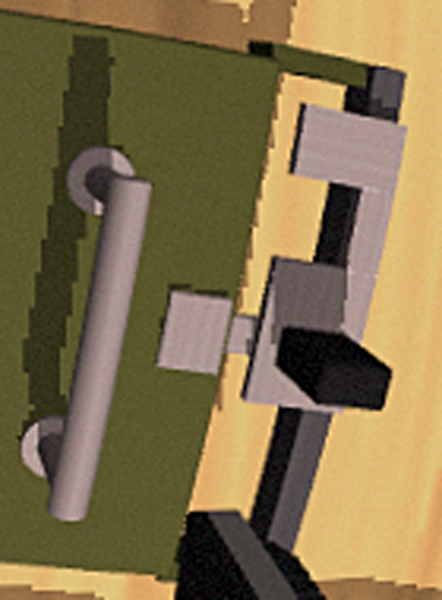

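View pics/scene0c.png

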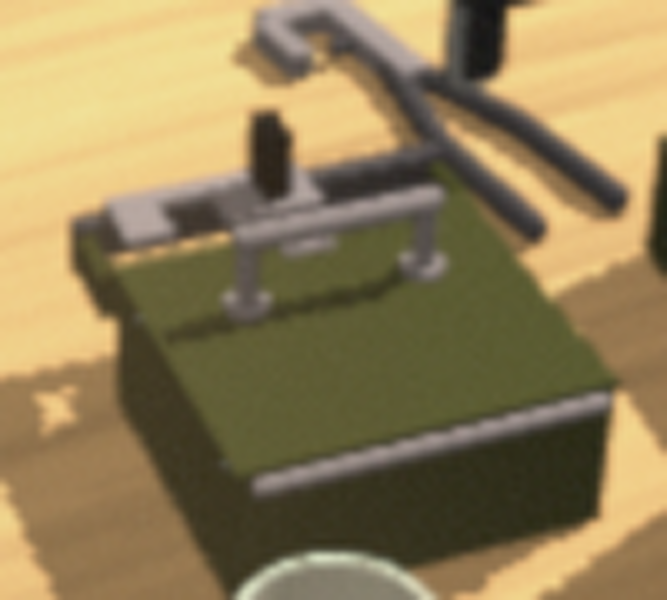

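View pics/side0c.png

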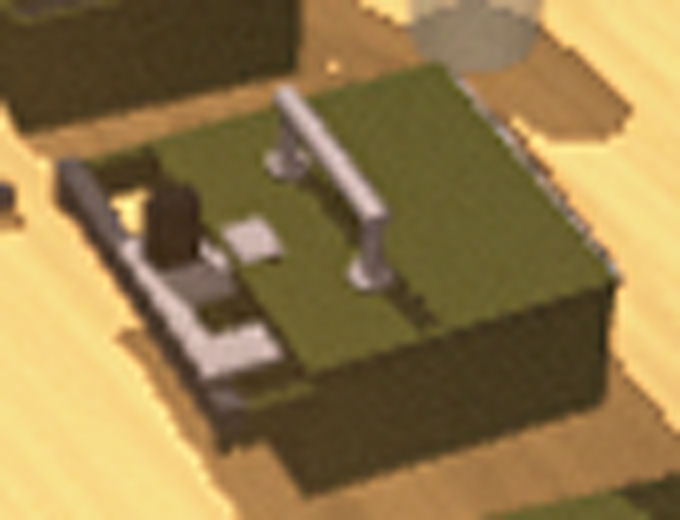

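Candidates:
- sealed box with bar handle and slide tab: scene (300,245), side (302,215), wrist (320,190). This is my choice.
- plain olive box: scene (208,278)
- open propped box: scene (385,235)
- red decoy (158,210) and turquoise decoy (105,260)

The crops confirm that only the chosen box has the bar, the tab and the slide rail. Next I'll triangulate.

```bash
cat >> h.py <<'E'
from scipy.spatial.transform import Rotation as Rn
def cal0(n): return np.load(f'pics/cal_{n}.npy',allow_pickle=True).item()
def ray(c,uv,fish=False):
    K=c['intrinsics']; x=(uv[0]-K[0,2])/K[0,0]; y=(uv[1]-K[1,2])/K[1,1]
    if fish:
        r=np.hypot(x,y); d=np.array([x/r*np.sin(r),y/r*np.sin(r),np.cos(r)])
    else: d=np.array([x,y,1.]); d/=np.linalg.norm(d)
    return np.array(c['eye']),Rn.from_euler('xyz',c['orientation']).as_matrix()@d
def tri(rays):
    A=np.zeros((3,3));b=np.zeros(3)
    for o,d in rays:
        P=np.eye(3)-np.outer(d,d);A+=P;b+=P@o
    p=np.linalg.solve(A,b); res=[np.linalg.norm((np.eye(3)-np.outer(d,d))@(p-o)) for o,d in rays]
    return p,np.round(np.array(res)*1e3,1)
def plane(r,z):
    o,d=r; return o+d*(z-o[2])/d[2]
E
python3 - <<'E'
from h import *
np.set_printoptions(precision=4,suppress=True)
w,s,d=[cal0(n) for n in('wrist','scene','side')]
def T(name,pw,ps,pd):
    r=[]
    if pw: r.append(ray(w,pw,True))
    if ps: r.append(ray(s,ps))
    if pd: r.append(ray(d,pd))
    p=tri(r); print(name,p); return p[0]
a=T('bar-y',(360.2,157.),(286.75,230.2),(306.9,211))
b=T('bar+y',(341.5,261.5),(315,224.7),(295.9,196.9))
v=b-a; print('len',np.linalg.norm(v),'yaw',np.arctan2(-v[0],v[1]))
T('tabtop',None,(290.5,212.7),(281.9,208.75))
T('tabtop w',((355+318+390)/3/3.158+320 ,(375+380+385)/3/3.158+100),(290.5,212.7),None)
m=(a+b)/2; yaw=np.arctan2(-v[0],v[1]); R=Rn.from_euler('z',yaw).as_matrix()
o=m-R@[-.025,0,0]; o[2]=0; print('mid',m,'box',o)
# lid rear corners etc on z=.077
# tongue plate centre z~.079
for nm,uv in {'plate':(195/3.158+320,332/3.158+100),'tongue':(242/3.158+320,334/3.158+100)}.items():
    p=plane(ray(w,uv,True),.079); print(nm,R.T@(p-o))
p=plane(ray(w,(427,217),True),.1); print('tab mid',p,R.T@(p-o))
E
```

```text
bar-y (array([ 0.5648, -0.0352,  0.1164]), array([2.1, 1.8, 0.6]))
bar+y (array([0.5756, 0.0552, 0.1139]), array([2.4, 1.1, 1.5]))
len 0.09113370540386553 yaw -0.11928944894169624
tabtop (array([0.4955, 0.0179, 0.119 ]), array([0.2, 0.2]))
tabtop w (array([0.4927, 0.0185, 0.1173]), array([1., 1.]))
mid [0.5702 0.01   0.1151] box [0.595 0.007 0.   ]
plate [-0.0652  0.0001  0.079 ]
tongue [-0.0809 -0.0012  0.079 ]
tab mid [0.4895 0.0203 0.1   ] [-0.1063  0.0006  0.1   ]
```

```bash
python3 - <<'E'
from h import *
np.set_printoptions(precision=4,suppress=True)
w=cal0('wrist')
im=cv2.imread('pics/wrist0.png'); hsv=cv2.cvtColor(im,cv2.COLOR_BGR2HSV)
m=cv2.inRange(hsv,(25,90,40),(45,255,140)); m[:90]=0;m[290:]=0;m[:,:225]=0;m[:,415:]=0
m=cv2.morphologyEx(m,cv2.MORPH_OPEN,np.ones((5,5)))
c=max(cv2.findContours(m,0,2)[0],key=cv2.contourArea)[:,0].astype(float)
P=np.array([plane(ray(w,q,True),.077)[:2] for q in c])
r=cv2.minAreaRect((P*1000).astype(np.float32)); print('lid rect',r)
def fit(sel):
    Q=P[sel];vx,vy,x,y=cv2.fitLine((Q*1000).astype(np.float32),cv2.DIST_HUBER,0,.01,.01).ravel();return vx,vy,x,y
# edges by pixel
for nm,sel in {'-y side':(c[:,1]<118)&(c[:,0]>255)&(c[:,0]<400),'+y side':(c[:,1]>262)&(c[:,0]>240)&(c[:,0]<370),'rear':(c[:,0]<250)&(c[:,1]>105)&(c[:,1]<258),'front':(c[:,0]>375)&(c[:,1]>130)&(c[:,1]<180)}.items():
    if sel.sum()>5:
        f=fit(sel);print(nm,sel.sum(),f,'angle',np.arctan2(f[1],f[0]))
v=im.copy(); cv2.drawContours(v,[c.astype(int)],-1,(0,0,255),1); cv2.imwrite('pics/cont.png',v)
E
```

```text
lid rect ((590.5545654296875, 5.314613342285156), (179.29505920410156, 157.10528564453125), 82.74210357666016)
-y side 72 (np.float32(0.9917353), np.float32(-0.12830089), np.float32(570.23004), np.float32(-76.90333)) angle -0.12865552
+y side 54 (np.float32(0.9997092), np.float32(-0.024114333), np.float32(600.0732), np.float32(87.5918)) angle -0.024116673
rear 43 (np.float32(0.124509454), np.float32(0.99221843), np.float32(666.87897), np.float32(-9.631745)) angle 1.4459629
front 21 (np.float32(0.12030485), np.float32(0.992737), np.float32(513.282), np.float32(-35.194153)) angle 1.4501994
```

View pics/cont.png

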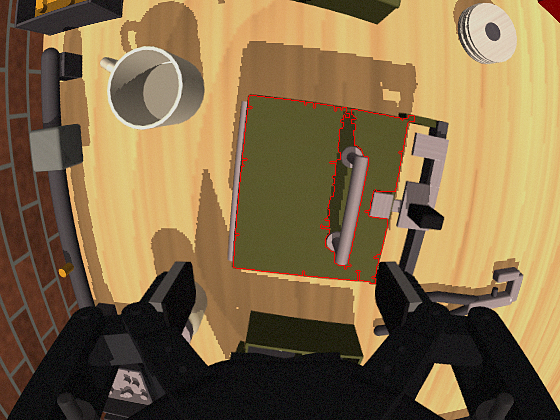

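Wrist picture with contour: the lid outline fits well, giving a yaw of about -0.125 and a depth of 149 mm (given: 150). The box centre comes out at about (0.594, 0.006), which agrees with the bar triangulation. Next I'll plan the approach to the tab.

```bash
cat >> h.py <<'E'
BO=np.array([.5945,.0063,0]);YAW=-.124
RB=Rn.from_euler('z',YAW).as_matrix()
def plan(p_tcp_box, zaxis_box):
    """shift in tool axes and spin to bring TCP to box-frame point with tool z along given box dir"""
    o=env.get_obs(); R=Rn.from_euler('xyz',o['orientation']).as_matrix()
    tgt=BO+RB@np.array(p_tcp_box); sh=R.T@(tgt-o['tool_pos'])
    z=R.T@(RB@np.array(zaxis_box,float)); 
    sp=np.arctan2(-z[1],z[2])
    print('tcp',o['tool_pos'],'in box',RB.T@(o['tool_pos']-BO),'R',R.round(3).tolist())
    print('target',tgt,'shift',sh.round(4),'spin',sp,'or',sp-np.sign(sp)*np.pi, 't',o['clock'],'ft',o['ft_force'],'w',o['gripper_width'])
E
python3 - <<'E'
from h import *
np.set_printoptions(precision=4,suppress=True)
plan([-.102,-.001,.15],[0,1,0]); plan([-.102,-.001,.15],[0,-1,0])
c=get_calibration('wrist');o=env.get_obs();R=Rn.from_euler('xyz',o['orientation']).as_matrix();print('cam in tool',R.T@(c['eye']-o['tool_pos']))
E
```

```text
tcp [0.6245 0.     0.1943] in box [ 0.0306 -0.0025  0.1943] R [[-0.002, -0.0, -1.0], [-0.0, -1.0, 0.0], [-1.0, 0.0, 0.002]]
target [0.4932 0.0179 0.15  ] shift [ 0.0445 -0.0179  0.1313] spin 1.6946818282084024 or -1.4469108253813907 t 0.15 ft [-0.2048  0.0158  0.5989] w 0.08514781702558968
tcp [0.6245 0.     0.1943] in box [ 0.0306 -0.0025  0.1943] R [[-0.002, -0.0, -1.0], [-0.0, -1.0, 0.0], [-1.0, 0.0, 0.002]]
target [0.4932 0.0179 0.15  ] shift [ 0.0445 -0.0179  0.1313] spin -1.446910825381391 or 1.6946818282084022 t 0.15 ft [-0.2048  0.0158  0.5989] w 0.08514781702558968
cam in tool [-0.1797  0.0738 -0.0008]
```

>>> carry_out(steps=[[[0,0,0.01],-0.1,-1],[[0,-0.001,0.02],-0.2,-1],[[0,-0.003,0.03],-0.3,-1],[[0,-0.004,0.04],-0.4,-1],[[0,-0.006,0.05],-0.5,-1],[[0,-0.008,0.06],-0.6,-1],[[0,-0.01,0.07],-0.7,-1],[[0,-0.011,0.08],-0.8,-1],[[0,-0.013,0.09],-0.9,-1],[[0.005,-0.014,0.1],-1.0,-1],[[0.01,-0.015,0.11],-1.1,-1],[[0.02,-0.016,0.12],-1.2,-1],[[0.03,-0.017,0.13],-1.3,-1],[[0.04,-0.018,0.131],-1.4,-1],[[0.045,-0.018,0.131],-1.447,-1],[[0.045,-0.018,0.131],-1.447,-1],[[0.045,-0.018,0.131],-1.447,-1]], grip_force=40)

```text
clock: 1.57
tool_pos: [0.4938, 0.0179, 0.15]
orientation: [-0.914, 1.57, -2.609]
ft_force: [0.3, -0.1, -0.2]
gripper_width: 0.0851
```

```bash
python3 - <<'E'
from h import *
np.set_printoptions(precision=4,suppress=True)
np.save('pics/cal_wrist1.npy',get_calibration('wrist'),allow_pickle=True)
save('wrist','wrist1'); plan([-.102,-.001,.086],[0,-1,0])
save('side','side1')
E
```

```text
tcp [0.4942 0.0181 0.1503] in box [-0.101  -0.0007  0.1503] R [[0.0, 0.992, -0.125], [-0.0, -0.125, -0.992], [-1.0, 0.0, 0.0]]
target [0.4932 0.0179 0.086 ] shift [ 0.0643 -0.001   0.0003] spin -0.0009252374115060739 or 3.140667416178287 t 1.6167 ft [-0.1025 -0.2228 -0.6499] w 0.08546694344880915
```

View pics/wrist1.png

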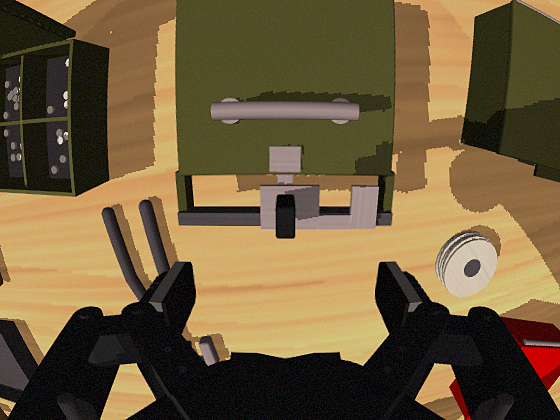

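View pics/side1.png

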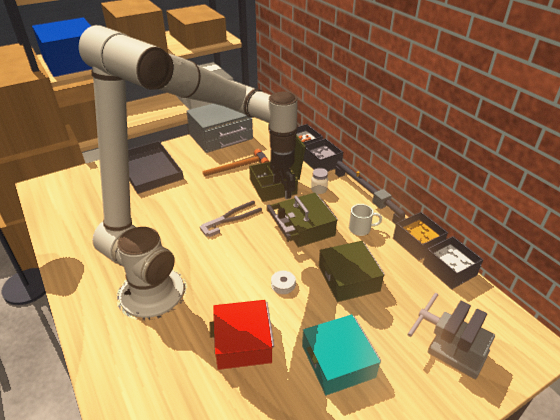

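The wrist view is square to the box: the lid edges are at columns 177 and 393, the bar spans 211–359, the tongue is at 286 and the tab is near (287,218). All of these lie on the gripper's mid-plane, so the tab is at about y=0 and the slide at about 5 mm. Now I'll descend and grip.

>>> carry_out(steps=[[[0.01,0,0],0,-1],[[0.02,-0.001,0],0,-1],[[0.03,-0.001,0],0,-1],[[0.04,-0.001,0],0,-1],[[0.05,-0.001,0],0,-1],[[0.058,-0.001,0],0,-1],[[0.063,-0.001,0],0,-1],[[0.063,-0.001,0],0,-1],[[0.063,-0.001,0],0,0],[[0.063,-0.001,0],0,0.4],[[0.063,-0.001,0],0,0.6],[[0.063,-0.001,0],0,0.8],[[0.063,-0.001,0],0,1],[[0.063,-0.001,0],0,1],[[0.063,-0.001,0],0,1],[[0.063,-0.001,0],0,1],[[0.063,-0.001,0],0,1]], grip_force=40)

```text
clock: 3.08
tool_pos: [0.493, 0.0181, 0.0871]
orientation: [2.24, 1.571, 0.545]
ft_force: [0.1, 0.5, -0.3]
gripper_width: -0.0001
```

```bash
python3 - <<'E'
from h import *
np.set_printoptions(precision=4,suppress=True)
save('wrist','wrist2'); plan([-.102,.04,.086],[0,-1,0])
E
```

```text
tcp [0.493  0.0181 0.0871] in box [-0.1022 -0.0008  0.0871] R [[0.0, 0.992, -0.123], [-0.0, -0.123, -0.992], [-1.0, 0.0, 0.0]]
target [0.4982 0.0586 0.086 ] shift [ 0.0011  0.0002 -0.0408] spin 0.00020841963409512273 or -3.141384233955698 t 3.1333 ft [-0.7902  0.5751 -0.6925] w -0.0002441660214792968
```

View pics/wrist2.png

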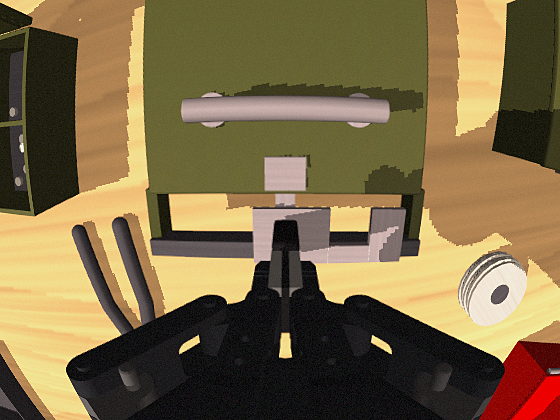

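```bash
python3 - <<'E'
from h import *
np.set_printoptions(precision=4,suppress=True)
im=cv2.imread('pics/wrist2.png')[180:330,200:370]; cv2.imwrite('pics/w2c.png',cv2.convertScaleAbs(cv2.resize(im,None,fx=4,fy=4,interpolation=cv2.INTER_CUBIC),alpha=2.,beta=20))
c=get_calibration('wrist'); R=Rn.from_euler('xyz',c['orientation']).as_matrix();K=c['intrinsics']
o=env.get_obs();RT=Rn.from_euler('xyz',o['orientation']).as_matrix()
def proj(p):
    q=R.T@(p-c['eye']);th=np.arctan2(np.hypot(q[0],q[1]),q[2]);f=np.arctan2(q[1],q[0]);return K[0,2]+K[0,0]*th*np.cos(f),K[1,2]+K[0,0]*th*np.sin(f)
print('eye',c['eye'])
print('tcp',proj(o['tool_pos']),'grasp',proj(o['tool_pos']-RT[:,0]*.019))
for z in(.0815,.101,.1175): print('tab z',z,proj(BO+RB@[-.102,0,z]))
E
```

```text
eye [0.5681 0.01   0.2668]
tcp (np.float64(286.5986042282403), np.float64(239.1585252984757)) grasp (np.float64(286.78628219000365), np.float64(252.6490312545593))
tab z 0.0815 (np.float64(285.225847424563), np.float64(235.30386537905164))
tab z 0.101 (np.float64(285.27776425334787), np.float64(248.41986124722263))
tab z 0.1175 (np.float64(285.33015928242986), np.float64(261.69487353301207))
```

View pics/w2c.png

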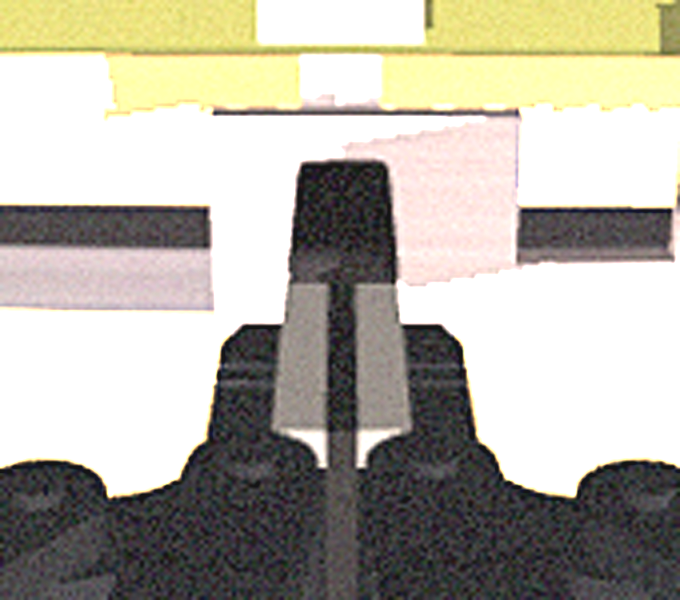

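```bash
python3 - <<'E'
from h import *
for n,(x0,x1,y0,y1,s) in {'scene':(250,350,165,265,6),'side':(245,345,170,250,7)}.items():
    im=save(n,n+'2')[y0:y1,x0:x1,::-1]
    cv2.imwrite(f'pics/{n}2c.png',cv2.convertScaleAbs(cv2.resize(im,None,fx=s,fy=s,interpolation=cv2.INTER_CUBIC),alpha=1.6,beta=10))
print(env.get_obs())
E
```

```text
{'clock': 3.2333, 'joints': array([ 3.66671893e-01,  2.76186170e-01, -4.59571031e-01,  4.71073189e-06,
       -8.35080292e-01,  1.08033145e+00]), 'joint_vel': array([-0.00146213, -0.00024174,  0.00129653, -0.00057879, -0.0012908 ,
       -0.00088518]), 'tau': array([-8.10712081e-04, -2.98337710e+01,  1.50380641e+01,  3.34101073e+00,
       -3.71429905e-04, -1.00562681e-05]), 'tool_pos': array([0.49298397, 0.01814496, 0.0871017 ]), 'orientation': array([-0.99570149,  1.57075501, -2.69028764]), 'ft_force': array([-0.74947235,  0.46232334, -0.01361794]), 'wrist_torque': array([ 0.01378455,  0.027831  , -0.02268549]), 'gripper_width': -0.0004100662475589641}
```

View pics/scene2c.png

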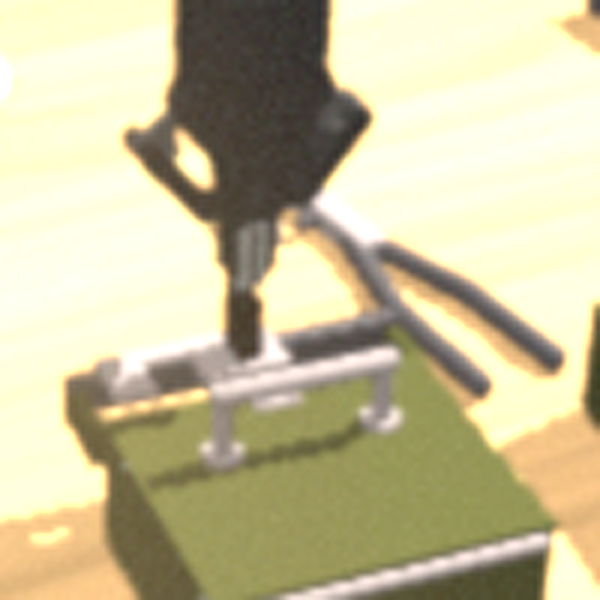

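View pics/side2c.png

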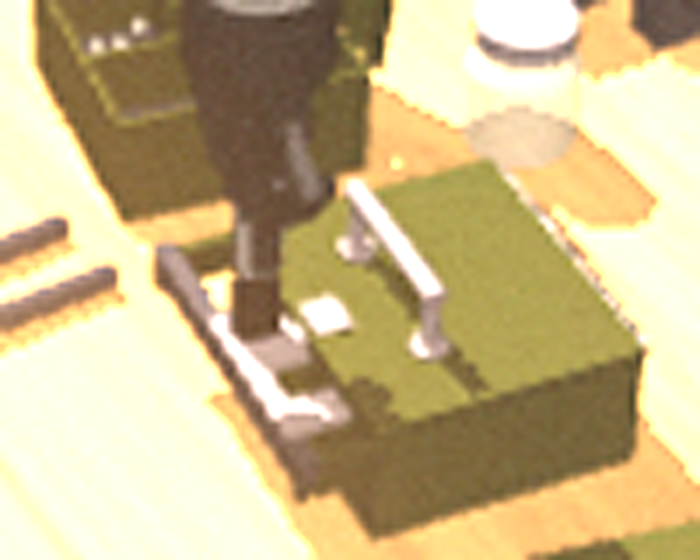

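```bash
python3 - <<'E'
from h import *
im=cv2.imread('pics/wrist1.png')[190:390,90:490]; cv2.imwrite('pics/w1c.png',cv2.convertScaleAbs(cv2.resize(im,None,fx=2,fy=2,interpolation=cv2.INTER_CUBIC),alpha=2.,beta=20))
c=np.load('pics/cal_wrist1.npy',allow_pickle=True).item();R=Rn.from_euler('xyz',c['orientation']).as_matrix();K=c['intrinsics']
# tool at that time
tp=np.array([.4940,.018,.1501]); RT=np.array([[0,.992,-.125],[0,-.125,-.992],[-1,0,0]])
def proj(p):
    q=R.T@(p-c['eye']);th=np.arctan2(np.hypot(q[0],q[1]),q[2]);f=np.arctan2(q[1],q[0]);return np.round([K[0,2]+K[0,0]*th*np.cos(f),K[1,2]+K[0,0]*th*np.sin(f)],1)
for x in (0,-.013,-.03,-.043):
  for y in(-.011,.011):
    print(x,y,proj(tp+RT@[x,y,-.0425]),proj(tp+RT@[x,y,.0425]))
E
```

```text
0 -0.011 [217.8 254.8] [354.9 254.8]
0 0.011 [215.1 221.4] [357.7 221.5]
-0.013 -0.011 [213.6 264.4] [359.3 264.3]
-0.013 0.011 [210.5 229.3] [362.6 229.3]
-0.03 -0.011 [207.5 278.7] [365.7 278.6]
-0.03 0.011 [203.5 241.2] [369.9 241.2]
-0.043 -0.011 [202.1 291.3] [371.3 291.2]
-0.043 0.011 [197.3 251.9] [376.4 251.9]
```

View pics/w1c.png

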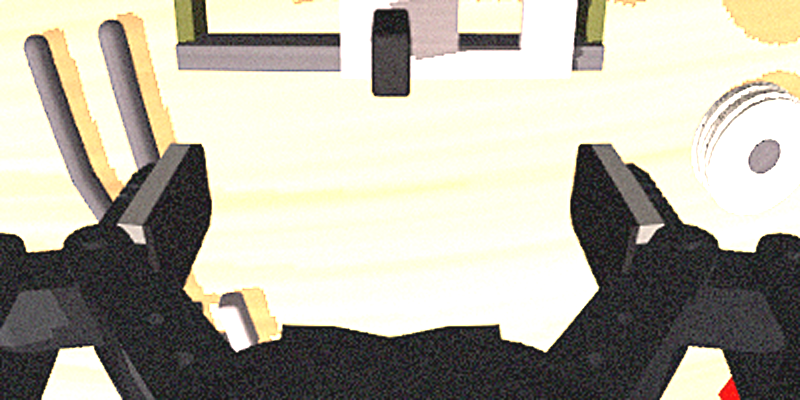

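The gripper closed to zero width. The pictures show the shut fingertips at or above the tab's top, at scene (291,213) and side (282,210), not around it. In the open view the tips also project well behind the stated TCP. So the real tips seem about 30 mm shorter than the reported TCP. I'll lift clear and measure the real tip offset from several views.

>>> carry_out(steps=[[[-0.01,0,0],0,1],[[-0.02,0,0],0,1],[[-0.03,0,0],0,1],[[-0.04,0,0],0,1],[[-0.04,0,0],0,1],[[-0.04,0,0],0,1]])

```text
clock: 3.73
tool_pos: [0.4932, 0.0183, 0.1273]
orientation: [2.22, 1.57, 0.525]
ft_force: [0.3, -0.2, 0.1]
gripper_width: -0.0002
```

```bash
python3 - <<'E'
from h import *
np.set_printoptions(precision=4,suppress=True)
print(env.get_obs()['tool_pos'],env.get_obs()['ft_force'])
np.save('pics/cal_wrist3.npy',get_calibration('wrist'),allow_pickle=True)
for n,(x0,x1,y0,y1,s) in {'wrist':(210,360,180,330,4),'scene':(255,330,160,230,8),'side':(250,320,160,230,8)}.items():
    im=save(n,n+'3')[y0:y1,x0:x1,::-1]
    cv2.imwrite(f'pics/{n}3c.png',cv2.convertScaleAbs(cv2.resize(im,None,fx=s,fy=s,interpolation=cv2.INTER_CUBIC),alpha=2,beta=20))
E
```

```text
[0.4932 0.0183 0.1273] [ 0.3396 -0.1711  0.1251]
```

View pics/wrist3c.png

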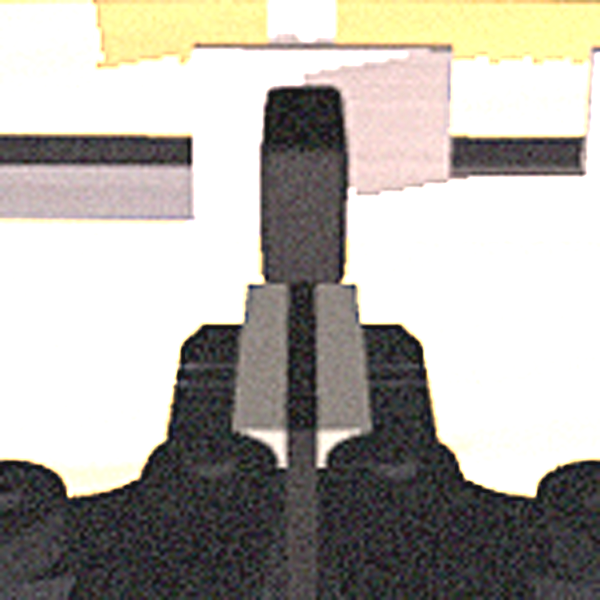

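View pics/scene3c.png

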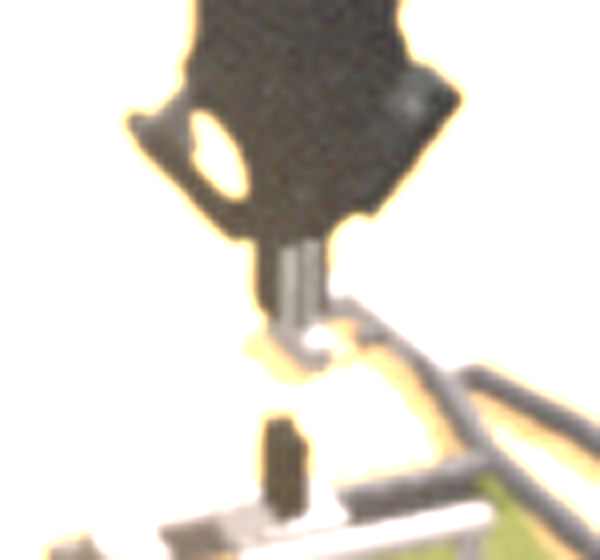

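View pics/side3c.png

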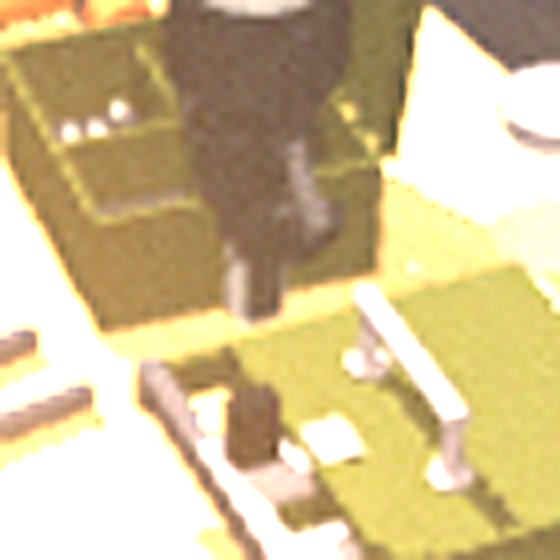

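```bash
python3 - <<'E'
from h import *
np.set_printoptions(precision=4,suppress=True)
w=cal0('wrist3');s=cal0('scene');d=cal0('side')
o=env.get_obs();R=Rn.from_euler('xyz',o['orientation']).as_matrix()
# tip corner on +x face: gap centre
a=tri([ray(s,(292.5,201)),ray(d,(282.25,199.75))]);b=tri([ray(w,(285.25,251.25),True),ray(s,(292.5,201))])
for p in(a,b): print(p,'in tool',R.T@(p[0]-o['tool_pos']))
e=tri([ray(s,(291.,212.5)),ray(d,(281.9,208.75))]); print('tab',e)
# on plane y_tool=+.011 from wrist
oo,dd=ray(w,(285.25,251.25),True); n=R[:,1]; t=(.011-n@(oo-o['tool_pos']))/(n@dd); print('wrist only',R.T@(oo+t*dd-o['tool_pos']))
# face top/pad back
oo,dd=ray(w,(285.25,180+430/4),True); t=(.011-n@(oo-o['tool_pos']))/(n@dd); print('pad rear',R.T@(oo+t*dd-o['tool_pos']))
E
```

```text
(array([0.4974, 0.0211, 0.1584]), array([2.3, 2.3])) in tool [-0.032   0.0045 -0.0037]
(array([0.503 , 0.0185, 0.1645]), array([0.7, 0.7])) in tool [-0.0382  0.0104 -0.0018]
tab (array([0.4958, 0.019 , 0.1189]), array([0.9, 0.9]))
wrist only [-0.0405  0.011  -0.0012]
pad rear [-0.0737  0.011  -0.0012]
```

The shut tips are about 37 mm behind the reported TCP (estimates 32, 38 and 40 mm), and the pad is about 33 mm long. The tips triangulate laterally on target. I'll add this offset: open, then descend a further 74 mm so the real tips reach z≈0.09.

>>> carry_out(steps=[[[0,0,0],0,-1],[[0,0,0],0,-1],[[0,0,0],0,-1],[[0,0,0],0,-1],[[0,0,0],0,-1],[[0,0,0],0,-1],[[0.01,0,0],0,-1],[[0.02,0,0],0,-1],[[0.03,0,0],0,-1],[[0.04,0,0],0,-1],[[0.05,0,0],0,-1],[[0.06,0,0],0,-1],[[0.07,0,0],0,-1],[[0.074,0,0],0,-1],[[0.074,0,0],0,-1],[[0.074,0,0],0,-1]])

```text
clock: 5.22
tool_pos: [0.4932, 0.0182, 0.0533]
orientation: [0.959, 1.571, -0.735]
ft_force: [-0.2, 0.1, 1.1]
gripper_width: 0.0854
```

```bash
python3 - <<'E'
from h import *
print(env.get_obs()['tool_pos'],env.get_obs()['ft_force'])
for n,(x0,x1,y0,y1,s) in {'wrist':(110,460,180,380,2),'side':(230,350,160,250,6)}.items():
    im=save(n,n+'4')[y0:y1,x0:x1,::-1]
    cv2.imwrite(f'pics/{n}4c.png',cv2.convertScaleAbs(cv2.resize(im,None,fx=s,fy=s,interpolation=cv2.INTER_CUBIC),alpha=2,beta=20))
E
```

```text
[0.49322653 0.01816096 0.05329812] [-0.18511784  0.07174995  1.13359152]
```

View pics/wrist4c.png

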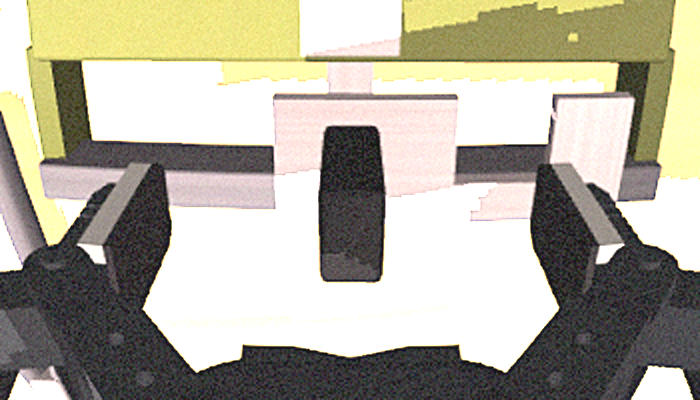

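View pics/side4c.png

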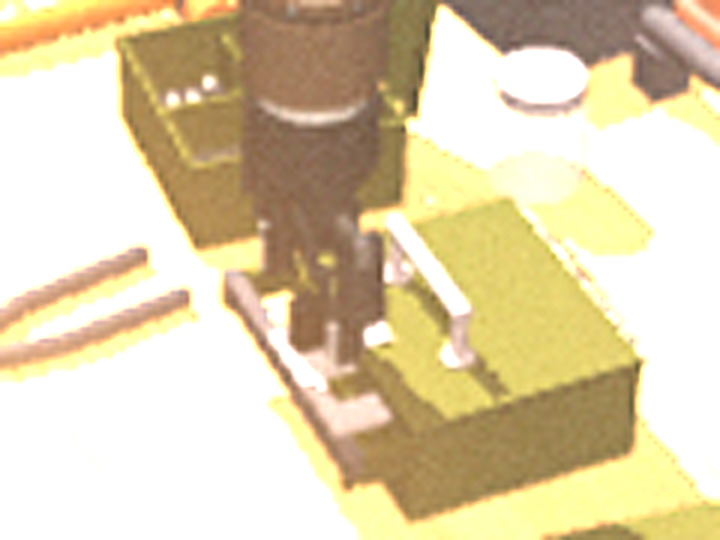

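Now the tab (crop 352,230) stands between the open pads, whose midpoint is also at column 352. Closing.

>>> carry_out(steps=[[[0,0,0],0,0],[[0,0,0],0,0.3],[[0,0,0],0,0.5],[[0,0,0],0,0.7],[[0,0,0],0,1],[[0,0,0],0,1],[[0,0,0],0,1],[[0,0,0],0,1],[[0,0,0],0,1],[[0,0,0],0,1]], grip_force=40)

```text
clock: 6.15
tool_pos: [0.493, 0.0181, 0.0533]
orientation: [1.825, 1.571, 0.13]
ft_force: [-1.2, 0.2, 2.5]
gripper_width: 0.0134
```

```bash
python3 - <<'E'
from h import *
np.set_printoptions(precision=4,suppress=True)
np.save('pics/cal_wrist5.npy',get_calibration('wrist'),allow_pickle=True)
plan([-.102,.0395,.0533],[0,-1,0]);im=save('wrist','wrist5')
E
```

```text
tcp [0.493  0.0181 0.0533] in box [-0.1022 -0.0008  0.0533] R [[0.0, 0.992, -0.124], [0.0, -0.124, -0.992], [-1.0, 0.0, -0.0]]
target [0.4982 0.0581 0.0533] shift [ 0.      0.0002 -0.0403] spin 9.431565839382544e-05 or -3.141498337931399 t 6.15 ft [-1.1903  0.1875  2.5051] w 0.013435441372983465
```

View pics/wrist5.png

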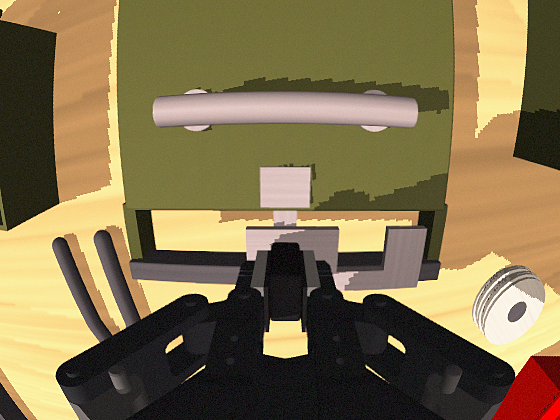

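The tab is gripped (13.4 mm). The notch spans columns 338–387 (centre 362) against the tongue at 285.5. At about 1.9 px/mm that is 40 mm, which matches the plan. I'll slide 40.5 mm along tool -z.

>>> carry_out(steps=[[[0,0,-0.003],0,1],[[0,0,-0.007],0,1],[[0,0,-0.011],0,1],[[0,0,-0.015],0,1],[[0,0,-0.019],0,1],[[0,0,-0.023],0,1],[[0,0,-0.027],0,1],[[0,0,-0.031],0,1],[[0,0,-0.035],0,1],[[0,0,-0.038],0,1],[[0,0,-0.0405],0,1],[[0,0,-0.0405],0,1],[[0,0,-0.0405],0,1],[[0,0,-0.0405],0,1]])

```text
clock: 7.37
tool_pos: [0.4983, 0.0592, 0.0533]
orientation: [2.55, 1.57, 0.855]
ft_force: [-1.8, -0.5, 5.3]
gripper_width: 0.0133
```

```bash
python3 - <<'E'
from h import *
np.set_printoptions(precision=4,suppress=True)
np.save('pics/cal_wrist6.npy',get_calibration('wrist'),allow_pickle=True)
plan([-.102,.0395,.0533],[0,-1,0]);im=save('wrist','wrist6')
E
```

```text
tcp [0.4983 0.0592 0.0533] in box [-0.102   0.0406  0.0533] R [[0.001, 0.992, -0.123], [0.001, -0.123, -0.992], [-1.0, 0.001, -0.001]]
target [0.4982 0.0581 0.0533] shift [-0.      0.      0.0011] spin 0.00044629394610175895 or -3.1411463596436913 t 7.3667 ft [-1.7792 -0.5439  5.3136] w 0.01328148745758298
```

View pics/wrist6.png

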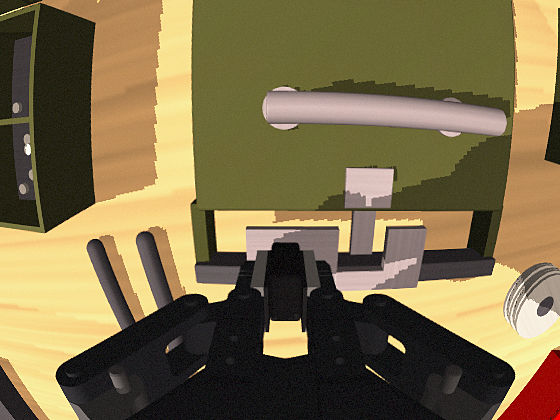

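The tongue (columns 351–375, centre 363) sits inside the notch (338–385, centre 361.5), so they are centred to within about 1 mm. I'll release and rise.

>>> carry_out(steps=[[[0,0,-0.0405],0,0.6],[[0,0,0],0,0.6]])

```text
clock: 7.58
tool_pos: [0.4974, 0.0584, 0.0521]
orientation: [-0.433, 1.56, -2.117]
ft_force: [0.9, 3.7, 1.5]
gripper_width: 0.017
```

I made an error there: the first row repeated the old offset, so the tool may have jerked up to 40 mm in +y before returning. I'll look at the slide before anything else.

>>> carry_out(steps=[[[0,0,0],0,0.6],[[0,0,0],0,0.6],[[0,0,0],0,0.6]])

```text
clock: 7.83
tool_pos: [0.4964, 0.0579, 0.052]
orientation: [-1.224, 1.567, -2.92]
ft_force: [-1.5, -2.4, -1.5]
gripper_width: 0.0172
```

```bash
python3 - <<'E'
from h import *
np.set_printoptions(precision=4,suppress=True)
plan([-.102,.0395,.0533],[0,-1,0]);im=save('wrist','wrist7')
E
```

```text
tcp [0.4964 0.0579 0.052 ] in box [-0.1037  0.0391  0.052 ] R [[-0.004, 0.992, -0.125], [-0.001, -0.125, -0.992], [-1.0, -0.003, 0.001]]
target [0.4982 0.0581 0.0533] shift [-0.0014  0.0017 -0.0004] spin -0.0008313311152061094 or 3.140761322474587 t 7.8333 ft [-1.4768 -2.4339 -1.4948] w 0.017184841749205194
```

View pics/wrist7.png

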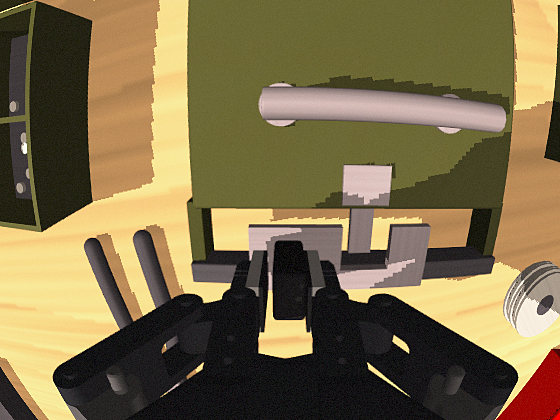

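The slide slipped back: notch 342–389 (centre 365.5) against tongue centre 361, so it is about 2.3 mm short. That is still within the 7 mm, but I'll grip again and re-centre it.

>>> carry_out(steps=[[[-0.001,0.002,0],0,1],[[-0.001,0.002,0],0,1],[[-0.001,0.002,0],0,1],[[-0.001,0.002,0],0,1],[[-0.001,0.002,0],0,1]])

```text
clock: 8.3
tool_pos: [0.4971, 0.0583, 0.0526]
orientation: [-1.312, 1.565, -3.007]
ft_force: [-5.0, -0.5, -3.1]
gripper_width: 0.0133
```

```bash
python3 - <<'E'
from h import *
np.set_printoptions(precision=4,suppress=True)
plan([-.102,.0398,.0533],[0,-1,0]);im=save('wrist','wrist8')
E
```

```text
tcp [0.4971 0.0583 0.0526] in box [-0.1031  0.0396  0.0526] R [[-0.006, 0.992, -0.124], [-0.001, -0.124, -0.992], [-1.0, -0.006, 0.002]]
target [0.4982 0.0584 0.0533] shift [-0.0007  0.0011 -0.0002] spin -0.00020932450796709972 or 3.141383329081826 t 8.3 ft [-5.05   -0.4947 -3.1446] w 0.013320251893549814
```

View pics/wrist8.png

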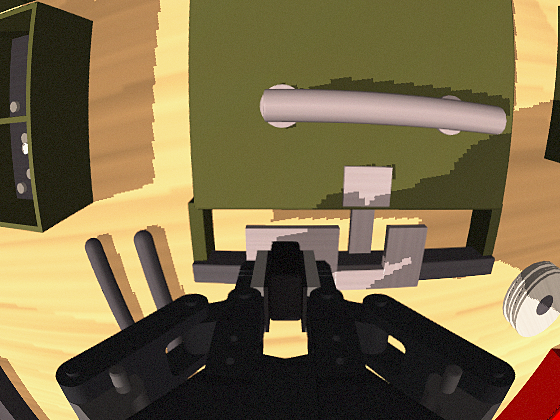

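Closing re-centred it: tongue 350–374 (centre 362), notch 339–385 (centre 362). I'll release in place with zero shift.

>>> carry_out(steps=[[[0,0,0],0,0.7],[[0,0,0],0,0.5],[[0,0,0],0,0.2],[[0,0,0],0,-0.2],[[0,0,0],0,-1],[[0,0,0],0,-1],[[0,0,0],0,-1],[[0,0,0],0,-1],[[-0.01,0,0],0,-1],[[-0.02,0,0],0,-1],[[-0.03,0,0],0,-1],[[-0.04,0,0],0,-1],[[-0.05,0,0],0,-1],[[-0.06,0,0],0,-1],[[-0.07,0,0],0,-1],[[-0.08,0,0],0,-1],[[-0.08,0,0],0,-1]])

```text
clock: 9.77
tool_pos: [0.5015, 0.0585, 0.1366]
orientation: [1.983, 1.566, 0.289]
ft_force: [0.4, 0.1, 0.8]
gripper_width: 0.0856
```

```bash
python3 - <<'E'
from h import *
np.set_printoptions(precision=4,suppress=True)
plan([-.025,-.0008,.135],[-1,0,0]);im=save('wrist','wrist9')
E
```

```text
tcp [0.5015 0.0585 0.1366] in box [-0.0988  0.0403  0.1366] R [[0.004, 0.992, -0.123], [0.001, -0.123, -0.992], [-1.0, 0.004, -0.002]]
target [0.5696 0.0086 0.135 ] shift [0.0018 0.0737 0.0412] spin 1.571458236620741 or -1.570134416969052 t 9.7667 ft [0.4465 0.1306 0.8234] w 0.08559639400613628
```

View pics/wrist9.png

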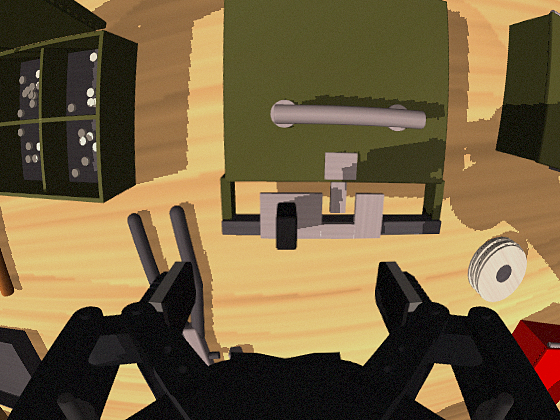

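The slide stayed put: notch 322–356 (centre 339), tongue 332–345 (centre 338.5). Now I'll move over the bar with the quarter turn.

>>> carry_out(steps=[[[0,0.005,0.003],0.1,-1],[[0,0.01,0.006],0.2,-1],[[0,0.015,0.009],0.3,-1],[[0,0.02,0.012],0.4,-1],[[0,0.025,0.015],0.5,-1],[[0,0.03,0.018],0.6,-1],[[0,0.035,0.021],0.7,-1],[[0,0.04,0.024],0.8,-1],[[0,0.045,0.027],0.9,-1],[[0,0.05,0.03],1.0,-1],[[0,0.055,0.033],1.1,-1],[[0,0.06,0.036],1.2,-1],[[0,0.065,0.039],1.3,-1],[[0,0.07,0.041],1.4,-1],[[0,0.074,0.041],1.5,-1],[[0,0.074,0.041],1.571,-1],[[0,0.074,0.041],1.571,-1],[[0,0.074,0.041],1.571,-1]])

```text
clock: 11.32
tool_pos: [0.5679, 0.0082, 0.1334]
orientation: [0.279, 1.569, -2.984]
ft_force: [0.1, -0.1, -0.3]
gripper_width: 0.085
```

```bash
python3 - <<'E'
from h import *
np.set_printoptions(precision=4,suppress=True)
np.save('pics/cal_wrist10.npy',get_calibration('wrist'),allow_pickle=True)
plan([-.025,-.0008,.058],[-1,0,0]);im=save('wrist','wrist10');save('side','side10')
E
```

```text
tcp [0.5679 0.0082 0.1334] in box [-0.0267 -0.0014  0.1334] R [[-0.002, -0.122, -0.993], [-0.0, -0.993, 0.122], [-1.0, 0.0, 0.001]]
target [0.5696 0.0086 0.058 ] shift [ 0.0754 -0.0007 -0.0018] spin 0.0016816226153410108 or -3.139911030974452 t 11.3167 ft [ 0.0786 -0.1389 -0.2575] w 0.08496515855190176
```

View pics/wrist10.png

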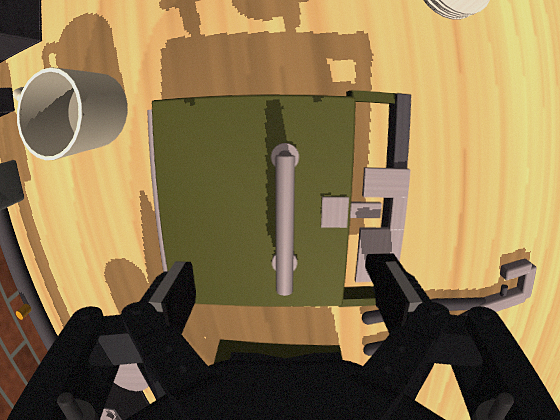

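View pics/side10.png

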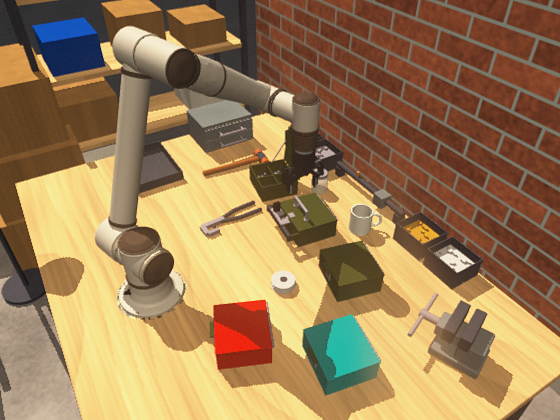

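The wrist view is square to the bar (column 285, rows 150–295). The notch, between the plates at rows 195 and 228, has the tongue at about (368,210) in it. The tab at about (380,250) is clear of the finger. Descending onto the bar.

>>> carry_out(steps=[[[0.01,0,-0.001],0,-1],[[0.02,0,-0.001],0,-1],[[0.03,0,-0.001],0,-1],[[0.04,0,-0.001],0,-1],[[0.05,0,-0.001],0,-1],[[0.06,0,-0.001],0,-1],[[0.07,0,-0.001],0,-1],[[0.075,0,-0.001],0,-1],[[0.075,0,-0.001],0,-1],[[0.075,0,-0.001],0,-1]])

```text
clock: 12.25
tool_pos: [0.5694, 0.0081, 0.0589]
orientation: [0.833, 1.57, -2.432]
ft_force: [0.5, 0.8, 0.8]
gripper_width: 0.0854
```

```bash
python3 - <<'E'
from h import *
np.set_printoptions(precision=4,suppress=True)
plan([-.025,-.0008,.058],[-1,0,0]);im=save('wrist','wrist11')
for n,(x0,x1,y0,y1,s) in {'side':(240,350,160,250,6),'scene':(240,350,170,280,5)}.items():
    im=save(n,n+'11')[y0:y1,x0:x1,::-1]
    cv2.imwrite(f'pics/{n}11c.png',cv2.convertScaleAbs(cv2.resize(im,None,fx=s,fy=s,interpolation=cv2.INTER_CUBIC),alpha=2,beta=20))
E
```

```text
tcp [0.5694 0.0081 0.0589] in box [-0.0251 -0.0013  0.0589] R [[-0.0, -0.123, -0.992], [-0.0, -0.992, 0.123], [-1.0, 0.0, 0.0]]
target [0.5696 0.0086 0.058 ] shift [ 0.0009 -0.0005 -0.0001] spin 0.00018760639487086576 or -3.1414050471949224 t 12.25 ft [0.5441 0.755  0.7679] w 0.08539230536595697
```

View pics/wrist11.png

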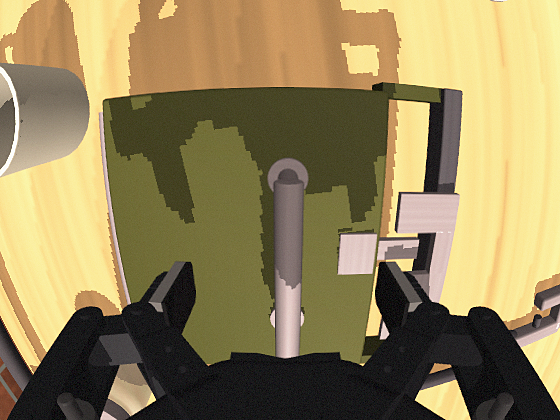

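View pics/side11c.png

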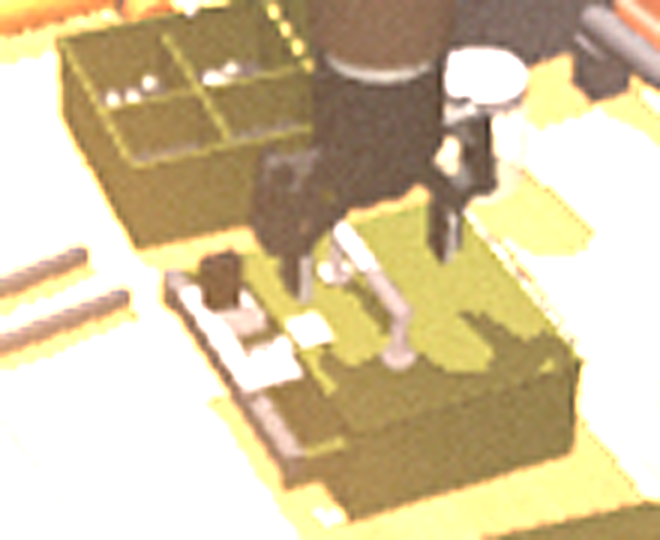

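View pics/scene11c.png

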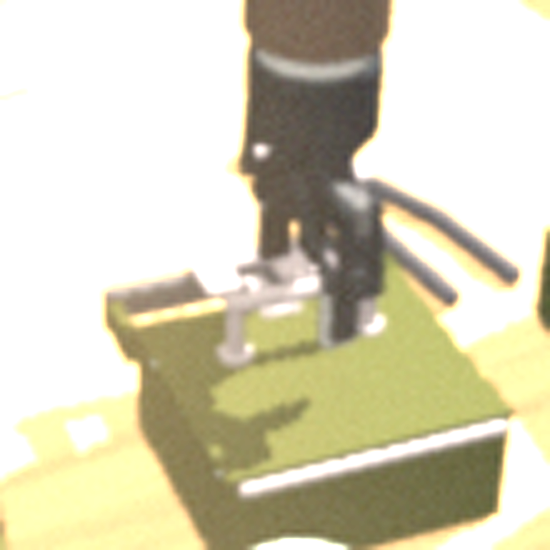

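The bar lies centrally between the open pads (wrist column 287), midway between the posts, and the tips are clear of the lid. Closing.

>>> carry_out(steps=[[[0,0,0],0,0],[[0,0,0],0,0.3],[[0,0,0],0,0.5],[[0,0,0],0,0.7],[[0,0,0],0,1],[[0,0,0],0,1],[[0,0,0],0,1],[[0,0,0],0,1],[[0,0,0],0,1],[[0,0,0],0,1]], grip_force=80)

```text
clock: 13.23
tool_pos: [0.5683, 0.0082, 0.0593]
orientation: [0.17, 1.569, -3.096]
ft_force: [-4.6, 2.3, 4.7]
gripper_width: 0.0094
```

```bash
python3 - <<'E'
from h import *
np.set_printoptions(precision=4,suppress=True)
plan([-.025,-.0008,.058],[-1,0,0]);im=save('wrist','wrist12')
for n,(x0,x1,y0,y1,s) in {'side':(240,350,160,250,6)}.items():
    im=save(n,n+'12')[y0:y1,x0:x1,::-1]
    cv2.imwrite(f'pics/{n}12c.png',cv2.convertScaleAbs(cv2.resize(im,None,fx=s,fy=s,interpolation=cv2.INTER_CUBIC),alpha=2,beta=20))
# arc targets in box frame dx,dz
for th in(.05,.1,.15,.2,.23,.24): print(th,1e3*(-.1*np.cos(th)+.044*np.sin(th)+.1),1e3*(.044*np.cos(th)+.1*np.sin(th)-.044))
E
```

```text
tcp [0.5683 0.0082 0.0593] in box [-0.0262 -0.0013  0.0593] R [[-0.002, -0.124, -0.992], [-0.0, -0.992, 0.124], [-1.0, 0.0, 0.002]]
target [0.5696 0.0086 0.058 ] shift [ 0.0013 -0.0005 -0.0012] spin -0.0001912901762165088 or 3.1414013634135767 t 13.2333 ft [-4.5687  2.2854  4.6776] w 0.009374813378389699
0.05 2.3240574084132244 4.942928384446349
0.1 4.892253804657853 9.76352493691595
0.15 7.698170035234139 14.44974067654578
0.2 10.734792770858537 18.989862504520755
0.23 12.664371535010806 21.63907373375533
0.24 13.325118077590957 22.509133536202764
```

View pics/side12c.png

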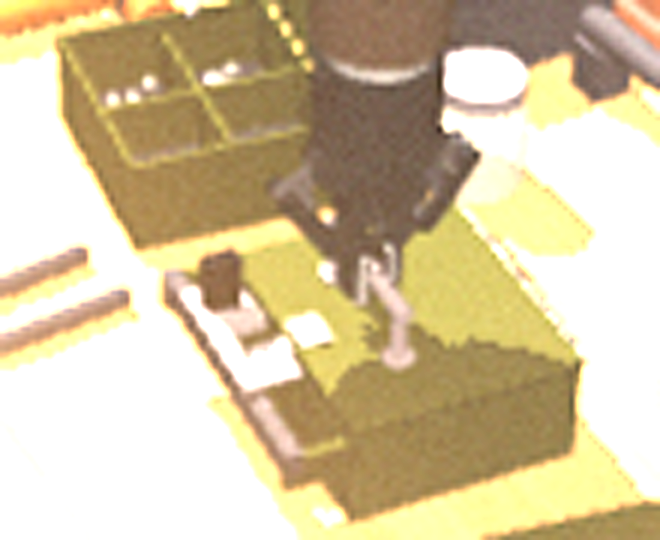

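View pics/wrist12.png

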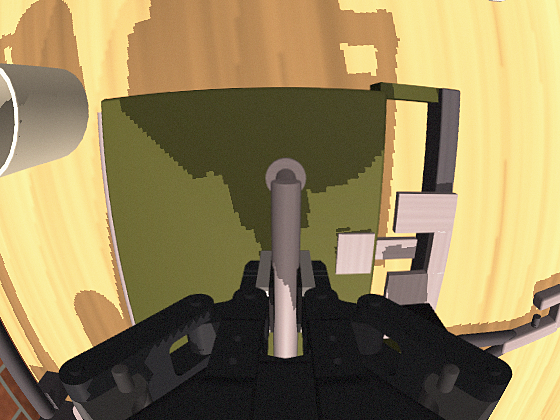

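Bar gripped: width 9.4 mm, wrist force low, and the tongue still lies in the notch (row 248, between the plates at 212 and 287). I'll lift along the hinge arc, slowly, starting with the first 10 mm.

>>> carry_out(steps=[[[0,0,0],0,1],[[0,0,0],0,1],[[-0.001,0,-0.0005],0,1],[[-0.002,0,-0.001],0,1],[[-0.003,0,-0.0015],0,1],[[-0.004,0,-0.002],0,1],[[-0.005,0,-0.0025],0,1],[[-0.006,0,-0.003],0,1],[[-0.007,0,-0.0035],0,1],[[-0.008,0,-0.004],0,1],[[-0.009,0,-0.0045],0,1],[[-0.01,0,-0.005],0,1],[[-0.01,0,-0.005],0,1],[[-0.01,0,-0.005],0,1]], grip_force=100)

```text
clock: 14.5
tool_pos: [0.5717, 0.0077, 0.0671]
orientation: [0.134, 1.565, -3.132]
ft_force: [-4.9, 4.2, -5.3]
gripper_width: 0.0089
```

```bash
python3 - <<'E'
from h import *
np.set_printoptions(precision=4,suppress=True)
plan([-.025+.0127,-.0013,.0593+.0216],[-1,0,0]);im=save('wrist','wrist13')
for n,(x0,x1,y0,y1,s) in {'side':(240,350,160,250,6)}.items():
    im=save(n,n+'13')[y0:y1,x0:x1,::-1]
    cv2.imwrite(f'pics/{n}13c.png',cv2.convertScaleAbs(cv2.resize(im,None,fx=s,fy=s,interpolation=cv2.INTER_CUBIC),alpha=2,beta=20))
E
```

```text
tcp [0.5717 0.0077 0.0671] in box [-0.0228 -0.0015  0.0671] R [[-0.006, -0.125, -0.992], [-0.0, -0.992, 0.125], [-1.0, 0.001, 0.006]]
target [0.5821 0.0065 0.0809] shift [-0.0138 -0.0002 -0.0104] spin -0.0010022956093893416 or 3.140590357980404 t 14.5 ft [-4.8657  4.203  -5.2919] w 0.00888566815645492
```

View pics/wrist13.png

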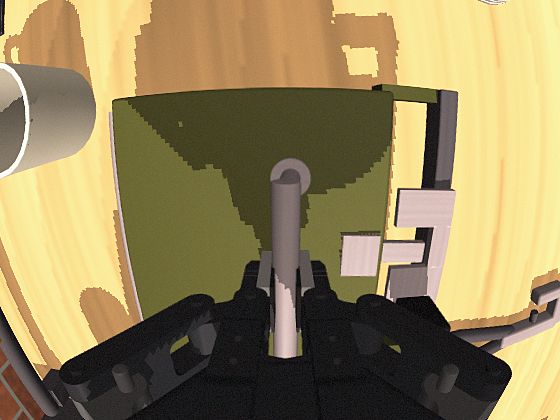

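View pics/side13c.png

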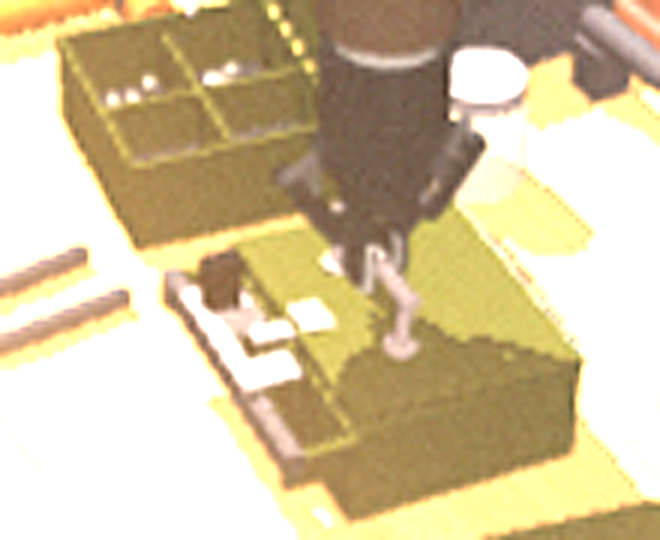

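The tongue is rising through the notch: bright and lifted in the side crop at (270,330), with wrist force down to about 5 N. The seal is broken. I'll continue to the 35 mm mark.

>>> carry_out(steps=[[[-0.001,0,-0.0007],0,1],[[-0.002,0,-0.0014],0,1],[[-0.003,0,-0.002],0,1],[[-0.004,0,-0.0027],0,1],[[-0.005,0,-0.0034],0,1],[[-0.006,0,-0.004],0,1],[[-0.007,0,-0.0047],0,1],[[-0.008,0,-0.0054],0,1],[[-0.009,0,-0.006],0,1],[[-0.01,0,-0.0067],0,1],[[-0.011,0,-0.0074],0,1],[[-0.012,0,-0.008],0,1],[[-0.012,0,-0.008],0,1],[[-0.012,0,-0.008],0,1],[[-0.012,0,-0.008],0,1]])

```text
clock: 15.85
tool_pos: [0.5797, 0.0066, 0.0807]
orientation: [0.158, 1.565, -3.108]
ft_force: [-9.0, 4.7, 1.8]
gripper_width: 0.009
```

```bash
python3 - <<'E'
from h import *
np.set_printoptions(precision=4,suppress=True)
plan([-.0262+.0127,-.0013,.0593+.0216],[-1,0,0]);np.save('pics/cal_wrist14.npy',get_calibration('wrist'),allow_pickle=True);im=save('wrist','wrist14')
for n,(x0,x1,y0,y1,s) in {'side':(240,350,160,250,6),'scene':(240,350,170,280,5)}.items():
    im=save(n,n+'14')[y0:y1,x0:x1,::-1]
    cv2.imwrite(f'pics/{n}14c.png',cv2.convertScaleAbs(cv2.resize(im,None,fx=s,fy=s,interpolation=cv2.INTER_CUBIC),alpha=2,beta=20))
E
```

```text
tcp [0.5797 0.0066 0.0807] in box [-0.0148 -0.0015  0.0807] R [[-0.005, -0.124, -0.992], [-0.0, -0.992, 0.124], [-1.0, 0.001, 0.005]]
target [0.5809 0.0067 0.0809] shift [-0.0002 -0.0002 -0.0013] spin -0.000565680362492473 or 3.1410269732273006 t 15.85 ft [-9.0048  4.6965  1.809 ] w 0.00902275098745491
```

View pics/wrist14.png

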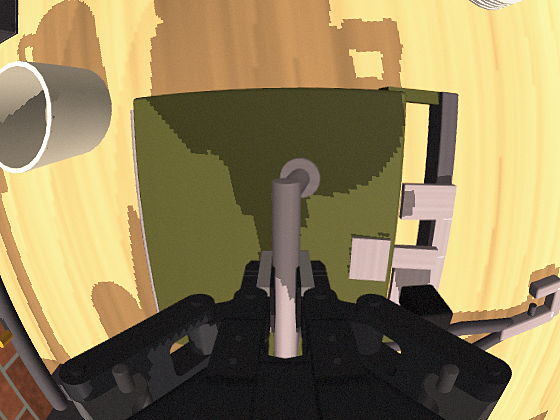

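View pics/side14c.png

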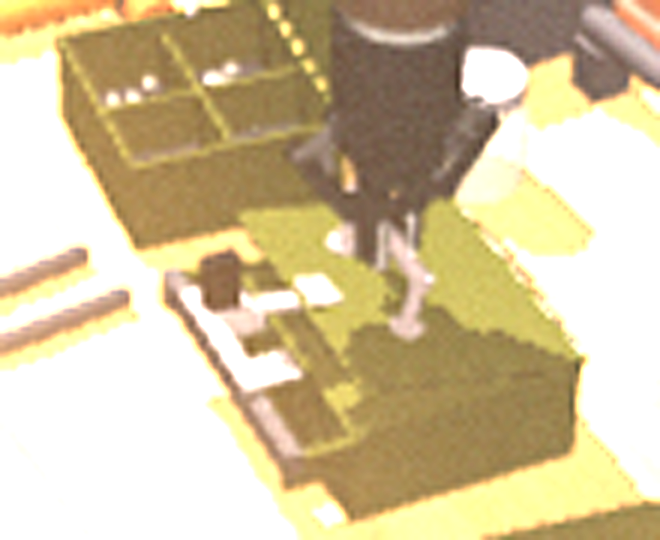

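View pics/scene14c.png

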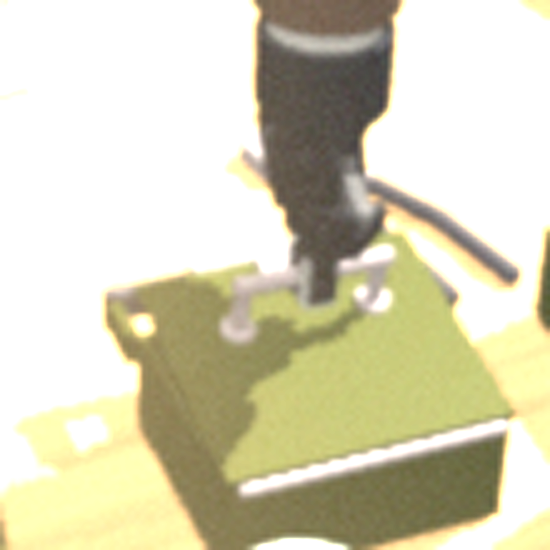

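```bash
python3 - <<'E'
from h import *
np.set_printoptions(precision=4,suppress=True)
s=cal0('scene');d=cal0('side');w0=cal0('wrist');w=cal0('wrist14')
H=np.array([.075,0,.07])
def ang(p):
    q=RB.T@(p-BO)-H; return np.arctan2(q[2],-q[0]),np.hypot(q[0],q[2]),q
for nm,a,b in [('bar',((286.75,230.2),(306.9,211)),((288,227.4),(310.8,206.7))),('post',((286.75,240.4),(306.25,219.4)),((287.4,236),(307.8,214.7)))]:
    r=[]
    for ps,pd in(a,b):
        p,e=tri([ray(s,ps),ray(d,pd)]); r.append(ang(p)); print(nm,p,e,r[-1])
    print(' angle diff',r[1][0]-r[0][0])
# wrist: front -y lid corner: lies in plane box y ~ -.085 : intersect with plane
for nm,c,uv in [('w0',w0,(408,120)),('w14',w,(406,91))]:
    o,dd=ray(c,uv,True); o2=RB.T@(o-BO); d2=RB.T@dd; t=(-.085-o2[1])/d2[1]; print(nm,o2+t*d2)
# wrist bar -y end vs lid post base: 
im=cv2.imread('pics/wrist14.png')[70:300,90:470]
cv2.imwrite('pics/w14c.png',cv2.convertScaleAbs(cv2.resize(im,None,fx=2,fy=2,interpolation=cv2.INTER_CUBIC),alpha=1.8,beta=10))
E
```

```text
bar [ 0.5655 -0.0336  0.1156] [0.1 0.1] (np.float64(0.4324270266724299), np.float64(0.10890670393296951), array([-0.0989, -0.0432,  0.0456]))
bar [ 0.5777 -0.0374  0.1334] [0.9 0.9] (np.float64(0.6333944670158336), np.float64(0.10706109357244716), array([-0.0863, -0.0454,  0.0634]))
 angle diff 0.2009674403434037
post [ 0.5646 -0.0329  0.078 ] [0.9 0.9] (np.float64(0.07952794387891093), np.float64(0.10011111192774491), array([-0.0998, -0.0426,  0.008 ]))
post [ 0.5697 -0.0338  0.0977] [0.6 0.6] (np.float64(0.28454266015356244), np.float64(0.09857963197451212), array([-0.0946, -0.0429,  0.0277]))
 angle diff 0.2050147162746515
w0 [-0.0742 -0.085   0.0823]
w14 [-0.0635 -0.085   0.131 ]
```

View pics/w14c.png

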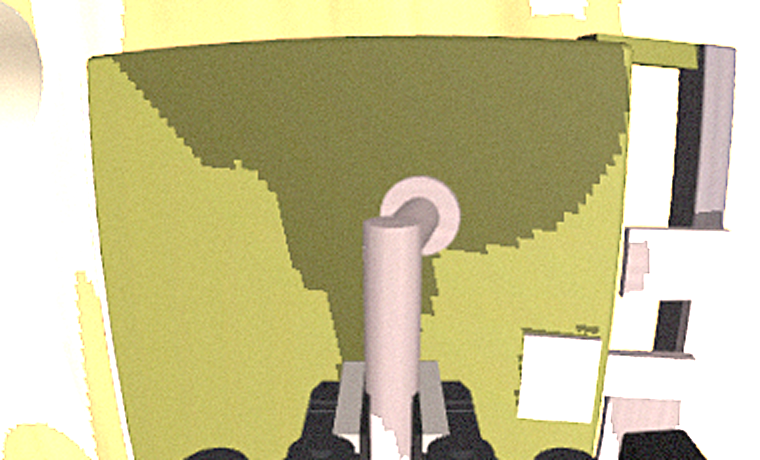

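```bash
python3 - <<'E'
from h import *
for n,(x0,x1,y0,y1) in {'side':(275,345,190,250),'scene':(255,330,205,280)}.items():
    a=cv2.imread(f'pics/{n}0.png')[y0:y1,x0:x1];b=cv2.imread(f'pics/{n}14.png')[y0:y1,x0:x1]
    f=lambda im:cv2.convertScaleAbs(cv2.resize(im,None,fx=5.3,fy=5.3,interpolation=cv2.INTER_CUBIC),alpha=1.25)
    cv2.imwrite(f'pics/{n}cmp.png',np.hstack([f(a),f(b)]))
E
```

```text
(no output)
```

View pics/sidecmp.png

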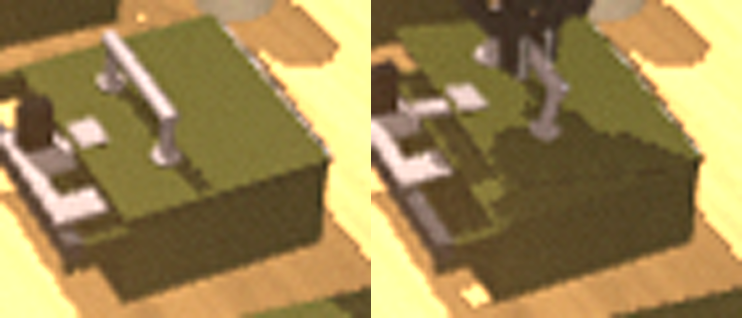

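View pics/scenecmp.png

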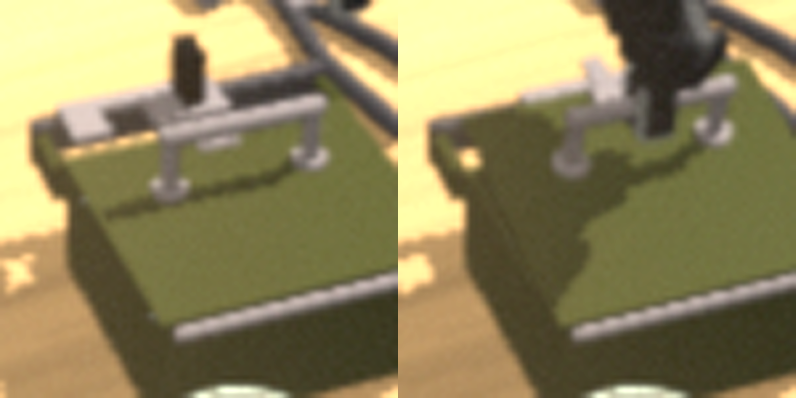

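```bash
python3 - <<'E'
from h import *
np.set_printoptions(precision=4,suppress=True)
s=cal0('scene');d=cal0('side');H=np.array([.075,0,.07])
S=lambda x,y:(255+x/5.3,205+y/5.3);D=lambda x,y:(275+x/5.3,190+y/5.3)
for nm,pp in {'+ypost':((S(311,158),D(108,82)),(S(317,131),D(115,52))),'-ypost':((S(170,188),D(165,158)),(S(175,163),D(174,130))),'-ybar':((S(167,130),D(170,115)),(S(176,117),D(189,88)))}.items():
    r=[]
    for ps,pd in pp:
        p,e=tri([ray(s,ps),ray(d,pd)]);q=RB.T@(p-BO)-H;r.append(np.arctan2(q[2],-q[0]));print(nm,q,e)
    print('  dθ',r[1]-r[0],'front rise mm',150*np.sin(r[1]-r[0]))
E
```

```text
+ypost [-0.1003  0.0439  0.0061] [0.4 0.4]
+ypost [-0.095   0.0443  0.0291] [0.7 0.7]
  dθ 0.237283194011428 front rise mm 35.259422340200786
-ypost [-0.1002 -0.0419  0.0065] [1.6 1.6]
-ypost [-0.0942 -0.0415  0.0279] [1.2 1.2]
  dθ 0.22404474902453206 front rise mm 33.32626311884104
-ybar [-0.0999 -0.0447  0.046 ] [1.8 1.8]
-ybar [-0.0867 -0.0448  0.0638] [1.2 1.2]
  dθ 0.20306662278098048 front rise mm 30.251082962846503
```

The vision angles are 0.237, 0.224 and 0.203 rad (mean 0.221), and the arm's rise gives 0.228. So the front edge is about 33–34 mm up. I'll trim it up by about 0.7 mm, ease the sideways load and check that it holds steady.

>>> carry_out(steps=[[[-0.0004,0,0.0003],0,1],[[-0.0007,0,0.0006],0,1],[[-0.0007,0,0.001],0,1],[[-0.0007,0,0.001],0,1],[[-0.0007,0,0.001],0,1],[[-0.0007,0,0.001],0,1],[[-0.0007,0,0.001],0,1],[[-0.0007,0,0.001],0,1],[[-0.0007,0,0.001],0,1],[[-0.0007,0,0.001],0,1],[[-0.0007,0,0.001],0,1],[[-0.0007,0,0.001],0,1]])

```text
clock: 17.0
tool_pos: [0.58, 0.0066, 0.0812]
orientation: [0.185, 1.568, -3.081]
ft_force: [-4.8, 3.2, -1.7]
gripper_width: 0.0088
```

```bash
python3 - <<'E'
from h import *
np.set_printoptions(precision=4,suppress=True)
plan([-.0262+.0127,-.0013,.0593+.0216],[-1,0,0]);save('wrist','wrist15');save('side','side15');save('scene','scene15')
E
```

```text
tcp [0.58   0.0066 0.0812] in box [-0.0144 -0.0015  0.0812] R [[-0.003, -0.124, -0.992], [-0.0, -0.992, 0.124], [-1.0, 0.001, 0.003]]
target [0.5809 0.0067 0.0809] shift [ 0.0003 -0.0002 -0.0009] spin -0.0004677955082835213 or 3.1411248580815094 t 17.0 ft [-4.8418  3.195  -1.6847] w 0.008825291114738084
```

View pics/wrist15.png

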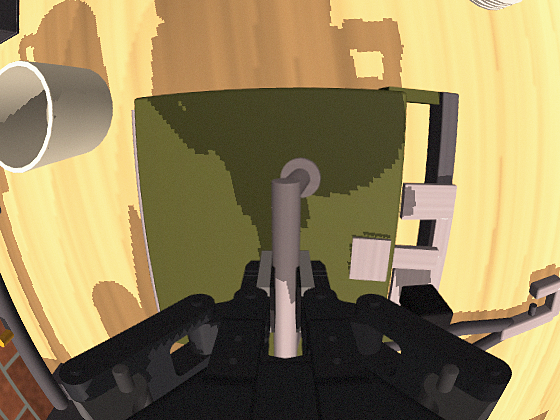

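View pics/side15.png

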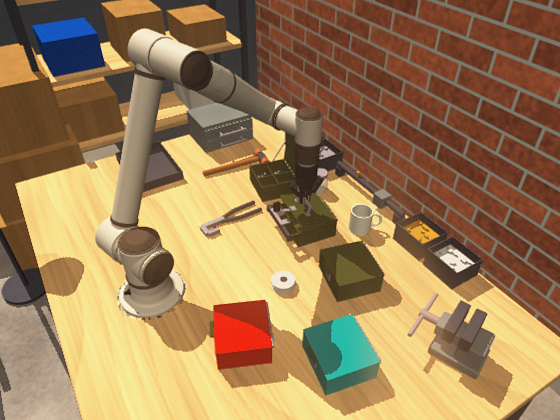

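View pics/scene15.png

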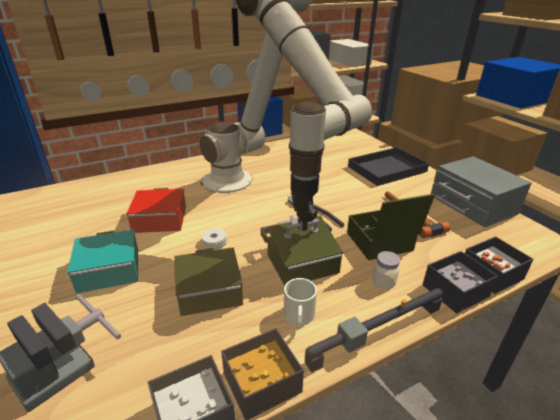

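The lid is held slightly open with the bar still in the grip. The mug, jar, squeezer, hammer, washers and both other boxes are where they started. The pose is steady, so I'm handing in.

```bash
python3 - <<'E'
from h import *
o=env.get_obs();print(o['clock'],o['tool_pos'],o['gripper_width'],env.close_job())
E
```

```text
the job is handed in; nothing more can be done
17.15 [0.58005897 0.00665023 0.08114728] 0.008852767167824823 None
```

I slid the lock until its notch was centred on the lid's tongue and left it there. Then I gripped the bar handle, broke the seal and lifted the lid along its hinge arc. I handed in at 17.15 s, still holding the lid about 34 to 35 mm up at its front edge.

**Last checks**
- **Slide:** the notch and tongue centres agreed within about 0.5 mm after I released the tab. The tongue then rose freely through the notch.
- **Lid angle:** the arm's rise gives 0.233 rad, about 35 mm. Three camera estimates taken just before a final 0.5 mm trim gave 0.203, 0.224 and 0.237 rad, or 30 to 35 mm. They disagree by a few millimetres, and I did not repeat them after the trim.
- **Surroundings:** the two other boxes and the loose things on the bench looked unmoved in the last pictures. The wrist force read under 10 N at every check; it was not logged between checks.

**What went wrong on the way**
- **First grasp missed:** the gripper closed on nothing because the real fingertips sit about 37 mm behind the reported tool point. I measured this from the pictures and allowed for it afterwards.
- **Mistaken jerk on the slide:** when releasing the tab I repeated an old offset, which jerked the tool sideways and left the slide about 2.3 mm short. I re-gripped, re-centred it and released it again before touching the lid.
- **Grip width:** the grip on the 12 mm bar read about 9 mm, less than expected. I saw no slipping in the pictures.

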